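# Empty the salvage tray into the carton

### The job

Pick up the steel tray by its red handle and tip all five salvaged parts out of it into the open cardboard carton (not the blue bin), with none left in the tray or spilled. Then set the empty tray back down upright in the middle of its green mat, without dropping it, and let go. Leave the other things on the bench where they are.

Things in the scene. Friction and masses are not known exactly. Their poses are not given: they have to be found in the camera images.
- tray: Loose bare-steel scoop tray, about 0.3 kg empty, 0.7 kg with its five loose parts. Origin: centre of its underside; x towards the pouring lip, z up. 200 mm long (x), 160 mm wide (y); floor 4 mm thick; 4 mm walls 45 mm high at the back (-x) and sides, none at the front, where from x = +50 mm the floor ramps up 18 degrees to the lip
- tray_grip (a point): Centre of the red handle slab that bridges the tray on two uprights: (-20, 0, 120) mm in the tray's frame, near above the full tray's mass centre. Slab 13 mm thick, 34 high, 142 long along y. It leans 25 degrees, top towards -x: a square grasp points (sin 25, 0, -cos 25) and closes along (cos 25, 0, sin 25) in the tray's axes. The point's own axes are the tray's
- tray_lip (a point): Middle of the pouring lip's upper edge: (100, 0, 20) mm in the tray's frame. Parts start to slide at 26 to 36 degrees of slope, and the ramp takes 18 degrees off: tip the tray 65 to 70 degrees, lip down, to empty it
- mat: Thin green mat fixed to the bench, 220 x 270 x 3 mm (x, y, z); the tray stands on it at the start, lip roughly towards -y (within 30 degrees), its origin within about 15 mm of the mat's middle. Origin: centre of its underside
- carton: Open brown cardboard carton, firmly fixed to the bench, empty. Outside 220 x 170 x 100 mm (x, y, z), walls and floor 5 mm; thin flaps are folded down outside its long walls. Origin: centre of its underside. It and the blue bin, both to the right of the mat (-y), may be either way round
- carton_mouth (a point): Centre of the carton's open top, at the height of its rim, 100 mm above the bench
- bluebin: Open blue plastic bin of the same 220 x 170 x 100 mm, firmly fixed, with other salvage in it: not for these parts. Origin: centre of its underside
- part1_center (a point): Centre of one of the five parts in the tray: chunky salvaged relay block, 34 x 60 x 30 mm (its own x, y, z), about 70 g, black with an orange cap
- part2_center (a point): Centre of one of the five parts in the tray: chunky salvaged relay block, 34 x 60 x 30 mm (its own x, y, z), about 70 g, yellow with a black cap
- part3_center (a point): Centre of one of the five parts in the tray: finned aluminium heat sink, 34 x 60 x 28 mm (its own x, y, z), about 80 g
- part4_center (a point): Centre of one of the five parts in the tray: chunky salvaged relay block, 34 x 60 x 30 mm (its own x, y, z), about 70 g, white with a copper-coloured cap
- part5_center (a point): Centre of one of the five parts in the tray: finned aluminium heat sink, 34 x 60 x 28 mm (its own x, y, z), about 80 g
- part1: The same part; origin in the centre of its underside
- part2: The same part; origin in the centre of its underside
- part3: The same part; origin in the centre of its underside
- part4: The same part; origin in the centre of its underside
- part5: The same part; origin in the centre of its underside
- spray: Bystander: black spray can with a red label, 58 mm across, 190 mm tall, standing beyond the mat and boxes; origin under its centre
- jar: Bystander: jar, 70 mm across, 90 mm tall; origin under its centre
- driver: Bystander: screwdriver 190 mm long, lying along x between the mat and the nearer box, about 30 mm tall; origin under its middle
- brush: Bystander: brush 170 mm long, lying flat at the far side; origin under its middle
- tape: Bystander: black roll of tape, 96 mm across, 30 mm tall, lying flat; origin under its centre
- cutter: Bystander: cutter knife 155 mm long, lying flat at the far right; origin under its handle

How it is judged:
On the way, in this order (a step that is already met when the one before it is completed fails the run):
1. the tray is lifted clear of the bench with all five parts still in it (height (world z) of tray above 0.06 m and distance between each of part1_center, part2_center, part3_center, part4_center, part5_center and tray below 0.13 m), for 0.1 s.
2. the tray is tipped by more than 35 degrees with its lip over the carton (angle between tray's own z axis and vertical above 0.61 rad and height (world z) of tray_lip above 0.08 m and x of tray_lip in the frame of carton between -0.12 and 0.12 m and y of tray_lip in the frame of carton between -0.1 and 0.1 m), for 0.2 s.
At the end, for the whole second after the job is handed in: All five parts lie at rest inside the carton (centres within its walls and below its rim); the tray stands upright (within 3 degrees) and at rest on the green mat, its middle within 40 mm (along the mat's x) and 45 mm (along its y) of the mat's middle, and its underside on the mat within 4 mm (x of part1_center in the frame of carton between -0.106 and 0.106 m and y of part1_center in the frame of carton between -0.081 and 0.081 m and z of part1_center in the frame of carton between 0 and 0.1 m and linear speed of each of part1, part2, part3, part4, part5 below 0.05 m/s and x of part2_center in the frame of carton between -0.106 and 0.106 m and y of part2_center in the frame of carton between -0.081 and 0.081 m and z of part2_center in the frame of carton between 0 and 0.1 m and x of part3_center in the frame of carton between -0.106 and 0.106 m and y of part3_center in the frame of carton between -0.081 and 0.081 m and z of part3_center in the frame of carton between 0 and 0.1 m and x of part4_center in the frame of carton between -0.106 and 0.106 m and y of part4_center in the frame of carton between -0.081 and 0.081 m and z of part4_center in the frame of carton between 0 and 0.1 m and x of part5_center in the frame of carton between -0.106 and 0.106 m and y of part5_center in the frame of carton between -0.081 and 0.081 m and z of part5_center in the frame of carton between 0 and 0.1 m and x of tray in the frame of mat between -0.04 and 0.04 m and y of tray in the frame of mat between -0.045 and 0.045 m and z of tray in the frame of mat below 0.007 m and angle between tray's own z axis and vertical below 0.05 rad and linear speed of tray below 0.03 m/s); the robot touches nothing.
It fails at once if the tray is dropped: it moves faster than 0.5 m/s while the fingers do not touch it (a fall of more than about 13 mm) (contact force between the fingers and tray below 0.05 N and linear speed of tray above 0.5 m/s).
It fails at once if a bystander (spray can, jar, screwdriver, brush, tape, cutter) is moved by more than 40 mm (distance of any of spray, jar, driver, brush, tape, cutter from where it was at the start of the episode above 0.04 m).
It also fails if it takes over 58 s, if anything falls off the work surface, if the arm or the gripper's body presses on something with over 40 N, if the wrist force passes 120 N, or if a joint passes its speed limit or range.

### The arm

A 7-joint arm with a two-finger parallel gripper is mounted at the origin on the work surface. World frame = base frame: x ahead of the robot, y to its left, z up, the work surface at z = 0. Lengths are in m, angles in rad, forces in N, time in s.
With the tool pointing down it reaches from about 0.425 to 0.875 m from the base axis. Payload 4.7 kg.
Tool frame: the origin (TCP) lies at the very end of the fingers, on their centre line; the grasp point (between the pads) lies 19 mm behind it; z points along the fingers, y is the line along which they close (so a half turn about z gives the same grasp; the last joint's range is limited). The gripper opens to 87 mm and grips with 3 to 60 N. Pads are 19 mm wide; open, the fingers measure 117 mm over their backs; the gripper's body (75 mm by 190 mm) begins 51 mm behind the grasp point.
Start: joints at [1.266, 0.321, -0.07, 1.45, 0.023, 1.371, -0.057], TCP at [0.204, -0.617, 0.223] pointing down, gripper open.
Joint ranges: [-2.86, 2.86], [-0.3, 2.09], [-1.38, 1.24], [0.06, 2.45], [-1.56, 4.7], [0.09, 2.05], [-2.69, 2.69]. Speed limits (rad/s): [2.57, 2.57, 3.14, 3.14, 3.14, 3.14, 3.14].

### API

Orientations are given as a unit quaternion [x, y, z, w].
In Python, from plant import bot gives the robot as it stands. The module is installed in compiled form; this text tells all that it offers.
- The arm moves only by the tool arm_command, never from a script. Its argument "steps" is a list of rows, each an object of numbers: "wx", "wy", "wz": the turn, a rotation vector about the tool's x, y, z in degrees; "tx", "ty", "tz": the shift along the tool's x, y, z in cm; "gripper": the finger opening in cm, from 0 to 8.7. A call has 1 to 10 rows; each row shifts and turns the commanded pose from where the row before left it, along the tool's axes as they then stand; what a row does not reach is not made up. A row lasts 1/10 s, in which the tool goes at most 50 mm and 8.59 degrees, less where a joint would pass 70% of its speed; a pose out of reach is approached as far as the arm can. A call with a gripper value outside its range is refused whole. The fingers move at their own pace and stop on an object; the grip force is fixed at half the most. Time passes only in rows, so rows that do not move let the fingers close. It gives the time, the measured TCP pose, the force, the opening and the grip force at its end, in the units of the state.
- bot.get_obs(): the state, without advancing time (a new reading comes with each control period).
- bot.capture(name): name is "scene" or "top" or "wrist"; returns a dict with "pixels" (420x560x3 uint8, blue, green, red), "intrinsics" (3x3 intrinsics, pixels), "cam_to_world" (4x4, takes a point from camera to world coordinates); the wrist camera has in their place "mount" (4x4, takes a point from camera to tool coordinates, whose origin is the TCP and whose axes are the flange's). Camera axes: x right, y down, z forward; pixel columns grow to the right and rows downward; lengths in m; the calibration is good to about 2 mm. A picture is of the moment at which its call begins: read the wrist's pose just before it. There is no depth.
- bot.job_done(): hands the job in; it is judged then, once.
The state is a dict: "time_s": time; "joint_pos": joint angles; "qvel": joint speeds; "joint_torque": joint torques, N m; "eef_pos": TCP position; "ee_rot": TCP orientation; "ft_force": force on the tool from outside, world axes, zero at the start; "torque": the same for the moment, N m; "finger_gap": opening from 0.0 (shut) to 1.0 (fully open); "gripper_force": force on a finger pad.
Only numpy, scipy, OpenCV 4.12 (cv2) and the standard library are available. Lean on these libraries where they do the work, as an engineer would, in place of code of your own. Each camera call takes 0.05 s, during which the arm holds its last target. There are 200 camera calls.

## Working session

There is one attempt and no reset: what is moved stays moved. The work goes in short steps, Python scripts to look and compute and a tool call to move; the robot and the scene stay as the last step left them, time stands still between calls to the robot, and variables do not carry over. Pictures are saved under pics/ and viewed, at most 10 in all, crops included, and the job is handed in when it is done.

Besides the shell and the picture viewer there is one more tool, called after ">>>" by a JSON object that holds its "op" and its "data", one argument or row to a line. arm_command: Moves the arm, as the interface text tells. Its arguments: {"type":"object","properties":{"steps":{"type":"array"}},"required":["steps"]}

```bash
mkdir -p pics
python3 - <<'E'
from plant import bot
import cv2,numpy as np
o=bot.get_obs();print({k:np.round(o[k],3) for k in('time_s','eef_pos','ee_rot','finger_gap')})
for n in('scene','top'):
    c=bot.capture(n);cv2.imwrite(f'pics/{n}0.png',c['pixels']);np.savez(f'{n}0.npz',**c)
    print(n,np.round(c['intrinsics'],1).tolist(),np.round(c['cam_to_world'],3).tolist())
E
```

```text
{'time_s': np.float64(0.0), 'eef_pos': array([ 0.204, -0.617,  0.221]), 'ee_rot': array([ 0.987,  0.159, -0.   , -0.001]), 'finger_gap': np.float64(1.0)}
scene [[414.6, 0.0, 278.3], [0.0, 414.6, 213.7], [0.0, 0.0, 1.0]] [[-0.529, 0.552, -0.644, 1.119], [0.848, 0.334, -0.411, 0.405], [-0.011, -0.764, -0.645, 0.728], [0.0, 0.0, 0.0, 1.0]]
top [[455.2, 0.0, 286.5], [0.0, 455.2, 207.7], [0.0, 0.0, 1.0]] [[-0.009, -0.994, 0.112, 0.392], [-1.0, 0.01, 0.012, 0.005], [-0.013, -0.112, -0.994, 1.1], [0.0, 0.0, 0.0, 1.0]]
```

View pics/top0.png

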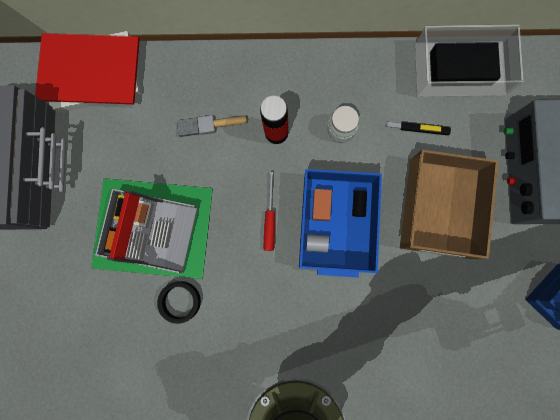

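View pics/scene0.png

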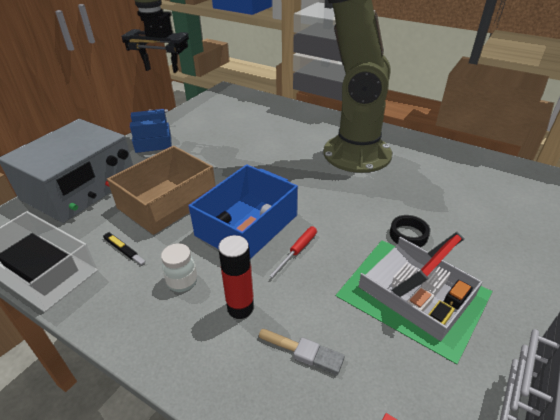

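The top view shows the mat at about (153,228) and the tray on it, with the red handle from (128,193) to (113,258) and the lip towards the right (-y). The blue bin is at (340,220), the carton at (450,204) and the spray can at (272,120). The scene view agrees: the blue bin lies between the mat and the carton.

```bash
cat > h.py <<'E'
import numpy as np,cv2
from scipy.spatial.transform import Rotation as R
from scipy.linalg import expm
def cast(K,T,uv,z):
    uv=np.atleast_2d(uv).astype(float)
    d=np.c_[uv,np.ones(len(uv))]@np.linalg.inv(K).T@T[:3,:3].T
    return T[:3,3]+d*((z-T[2,3])/d[:,2])[:,None]
def biggest(m):
    cs=cv2.findContours(m.astype(np.uint8),cv2.RETR_EXTERNAL,cv2.CHAIN_APPROX_NONE)[0]
    return max(cs,key=cv2.contourArea).reshape(-1,2)
def rows(p,q,pt,qt):
    """equal rows (tool axes, cm/deg) from pose p,q to pt,qt"""
    A=R.from_quat(q);B=R.from_quat(qt);w=(A.inv()*B).as_rotvec();t=A.inv().apply(np.array(pt)-p)
    n=max(1,int(np.ceil(max(np.linalg.norm(t)/.048,np.degrees(np.linalg.norm(w))/8.4))))
    S=sum(R.from_rotvec(w*k/n).as_matrix() for k in range(n))
    return n,np.round(np.linalg.solve(S,t)*100,2),np.round(np.degrees(w)/n,2)
def tool(trayR,sgn=1):
    """tool orientation grasping tray square"""
    s,c=np.sin(np.radians(25)),np.cos(np.radians(25))
    z=np.array([s,0,-c]);y=sgn*np.array([c,0,s]);x=np.cross(y,z)
    return trayR*R.from_matrix(np.c_[x,y,z])
E
python3 - <<'E'
from h import *
c=np.load('top0.npz');K,T,im=c['intrinsics'],c['cam_to_world'],c['pixels']
hsv=cv2.cvtColor(im,cv2.COLOR_BGR2HSV);H,S,V=[hsv[...,i].astype(int) for i in range(3)]
Y,X=np.mgrid[:420,:560]
def rect(m,z,n):
    b=biggest(m);w=cast(K,T,b,z)[:,:2].astype(np.float32);r=cv2.minAreaRect(w)
    print(n,np.round(r[0],3),np.round(r[1],3),round(r[2],1),np.round(cv2.boxPoints(r),3).tolist());return b
rect((abs(H-65)<15)&(S>100)&(X<230),.003,'mat')
red=((H<8)|(H>172))&(S>140)&(V>60)
rect(red&(X<160)&(Y>170),.123,'handle')
br=(abs(H-13)<8)&(S>70)&(X>395)&(X<505)&(Y>140)&(Y<270)
b=rect(br,.1,'carton');print(cv2.boxPoints(cv2.minAreaRect(b)).tolist())
rect((abs(H-112)<10)&(S>130)&(X>290)&(X<390),.1,'bin')
rect(red&(X>255)&(X<280)&(Y>190),.02,'driver')
for n,uv,z in(('spray top',(274,105),.19),('tape',(179,301),.03)):print(n,np.round(cast(K,T,uv,z)[0],3))
# carton rim far-right corners and scene check
cv2.imwrite('pics/crop.png',np.hstack([cv2.resize(im[135:275,390:510],None,fx=4,fy=4),cv2.resize(im[170:290,80:155],None,fx=4,fy=4,)[:560] if 0 else cv2.copyMakeBorder(cv2.resize(im[170:290,80:155],None,fx=4,fy=4),0,80,0,0,0)]))
E
```

```text
mat [0.471 0.344] [0.27 0.22] 84.3 [[0.3479999899864197, 0.2199999988079071], [0.5669999718666077, 0.1979999989271164], [0.593999981880188, 0.46700000762939453], [0.375, 0.48899999260902405]]
handle [0.466 0.367] [0.034 0.144] 77.7 [[0.3919999897480011, 0.3659999966621399], [0.5329999923706055, 0.33500000834465027], [0.5400000214576721, 0.36800000071525574], [0.39899998903274536, 0.39899998903274536]]
carton [ 0.511 -0.342] [0.194 0.226] 81.1 [[0.3840000033378601, -0.41999998688697815], [0.6069999933242798, -0.45500001311302185], [0.6370000243186951, -0.2639999985694885], [0.414000004529953, -0.2290000021457672]]
[[398.8787536621094, 249.5004425048828], [411.1864318847656, 147.9619903564453], [500.3013610839844, 158.76380920410156], [487.9936828613281, 260.30224609375]]
bin [ 0.471 -0.102] [0.171 0.232] 85.7 [[0.3490000069141388, -0.17800000309944153], [0.5799999833106995, -0.19599999487400055], [0.5929999947547913, -0.02500000037252903], [0.3610000014305115, -0.007000000216066837]]
driver [0.46  0.059] [0.024 0.093] 89.7 [[0.4129999876022339, 0.04800000041723251], [0.5059999823570251, 0.04699999839067459], [0.5059999823570251, 0.07100000232458115], [0.414000004529953, 0.07100000232458115]]
spray top [0.708 0.039 0.19 ]
tape [0.297 0.268 0.03 ]
```

View pics/crop.png

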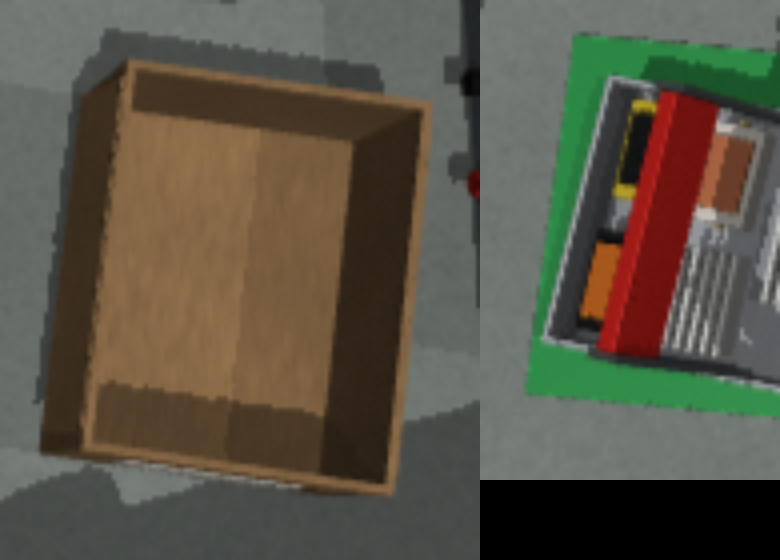

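The crop gives the carton rim corners, in full-image pixels, at (422,150.5), (497.5,160.5), (488.5,258) and (411,248). The handle silhouette is symmetric about the grip point, so its rectangle centre gives the grip.

```bash
cat >> h.py <<'E'
GRIP=np.array([.466,.367,.123]);YAW=np.arctan2(-.977,-.213)
from plant import bot
def state():
    o=bot.get_obs();return np.array(o['eef_pos']),np.array(o['ee_rot'])
E
python3 - <<'E'
from h import *
c=np.load('top0.npz');K,T=c['intrinsics'],c['cam_to_world']
r=cast(K,T,[(422,150.5),(497.5,160.5),(488.5,258),(411,248)],.1);print(r.round(3).tolist(),cv2.minAreaRect(r[:,:2].astype(np.float32)),r.mean(0).round(3))
p,q=state();down=q
Q=tool(R.from_euler('z',YAW));print('tool axes',Q.as_matrix().round(2).tolist())
pre=GRIP+Q.apply([0,0,.019-.13]);print('pre',pre)
w=np.array([.45,-.3,.33]);w2=np.array([.52,.05,.36])
print(rows(p,q,w,q));
print(rows(w,q,w2,q));print(rows(w2,q,pre,Q.as_quat()))
E
```

```text
[[0.63, -0.287, 0.1], [0.606, -0.454, 0.1], [0.39, -0.421, 0.1], [0.414, -0.254, 0.1]] ((0.5095541477203369, -0.3540230393409729), (0.16837890446186066, 0.2195732593536377), 81.43267822265625) [ 0.51  -0.354  0.1  ]
tool axes [[0.98, -0.19, -0.09], [-0.21, -0.89, -0.41], [-0.0, 0.42, -0.91]]
pre [0.47599247 0.41283402 0.22360016]
(9, array([ 3.7 , -2.49, -1.2 ]), array([0., 0., 0.]))
(8, array([ 2.2 , -3.88, -0.37]), array([0., 0., 0.]))
(9, array([-0.1 , -4.35,  0.71]), array([-2.72, -0.74,  3.34]))
```

>>> {"op": "arm_command", "data": {
  "steps": [
    {"tx": 3.7,"ty": -2.5,"tz": -1.2,"gripper": 8.7},
    {"tx": 3.7,"ty": -2.5,"tz": -1.2},
    {"tx": 3.7,"ty": -2.5,"tz": -1.2},
    {"tx": 3.7,"ty": -2.5,"tz": -1.2},
    {"tx": 3.7,"ty": -2.5,"tz": -1.2},
    {"tx": 3.7,"ty": -2.5,"tz": -1.2},
    {"tx": 3.7,"ty": -2.5,"tz": -1.2},
    {"tx": 3.7,"ty": -2.5,"tz": -1.2},
    {"tx": 3.7,"ty": -2.5,"tz": -1.2}
  ]
}}

```text
invalid input
```

>>> {"op": "arm_command", "data": {
  "steps": [
    {"tx": 2.2,"ty": -3.9,"tz": -0.4},
    {"tx": 2.2,"ty": -3.9,"tz": -0.4},
    {"tx": 2.2,"ty": -3.9,"tz": -0.4},
    {"tx": 2.2,"ty": -3.9,"tz": -0.4},
    {"tx": 2.2,"ty": -3.9,"tz": -0.4},
    {"tx": 2.2,"ty": -3.9,"tz": -0.4},
    {"tx": 2.2,"ty": -3.9,"tz": -0.4},
    {"tx": 2.2,"ty": -3.9,"tz": -0.4}
  ]
}}

```text
invalid input
```

Run:
```python
from h import *
print(np.round(bot.get_obs()['joint_pos'],2))
p,q=state();print(p)
for s in(1,-1):
    Q=tool(R.from_euler('z',YAW),s);pre=GRIP+Q.apply([0,0,.019-.13])
    print(s,rows(p,q,pre,Q.as_quat()))
```

```text
[ 1.27  0.32 -0.07  1.45  0.02  1.37 -0.06]
[ 0.20352501 -0.61679674  0.22156855]
1 (23, array([ 1.48, -4.38, -0.96]), array([-1.06, -0.29,  1.31]))
-1 (23, array([ 5.97,  1.41, -0.97]), array([ 0.38, -1.42, -6.36]))
```

The call was refused, probably because every row needs all seven numbers.

>>> {"op": "arm_command", "data": {
  "steps": [
    {"wx": 0,"wy": 0,"wz": 0,"tx": 3.7,"ty": -2.5,"tz": -1.2,"gripper": 8.7},
    {"wx": 0,"wy": 0,"wz": 0,"tx": 3.7,"ty": -2.5,"tz": -1.2,"gripper": 8.7},
    {"wx": 0,"wy": 0,"wz": 0,"tx": 3.7,"ty": -2.5,"tz": -1.2,"gripper": 8.7},
    {"wx": 0,"wy": 0,"wz": 0,"tx": 3.7,"ty": -2.5,"tz": -1.2,"gripper": 8.7},
    {"wx": 0,"wy": 0,"wz": 0,"tx": 3.7,"ty": -2.5,"tz": -1.2,"gripper": 8.7},
    {"wx": 0,"wy": 0,"wz": 0,"tx": 3.7,"ty": -2.5,"tz": -1.2,"gripper": 8.7},
    {"wx": 0,"wy": 0,"wz": 0,"tx": 3.7,"ty": -2.5,"tz": -1.2,"gripper": 8.7},
    {"wx": 0,"wy": 0,"wz": 0,"tx": 3.7,"ty": -2.5,"tz": -1.2,"gripper": 8.7},
    {"wx": 0,"wy": 0,"wz": 0,"tx": 3.7,"ty": -2.5,"tz": -1.2,"gripper": 8.7}
  ]
}}

```text
time_s: 1.0
eef_pos: [0.45, -0.2976, 0.3308]
ee_rot: [0.987, 0.159, -0.0, 0.0]
ft_force: [0.4, -0.4, -0.8]
finger_gap: 1.004
gripper_force: 0.0
```

>>> {"op": "arm_command", "data": {
  "steps": [
    {"wx": 0,"wy": 0,"wz": 0,"tx": 2.2,"ty": -3.9,"tz": -0.4,"gripper": 8.7},
    {"wx": 0,"wy": 0,"wz": 0,"tx": 2.2,"ty": -3.9,"tz": -0.4,"gripper": 8.7},
    {"wx": 0,"wy": 0,"wz": 0,"tx": 2.2,"ty": -3.9,"tz": -0.4,"gripper": 8.7},
    {"wx": 0,"wy": 0,"wz": 0,"tx": 2.2,"ty": -3.9,"tz": -0.4,"gripper": 8.7},
    {"wx": 0,"wy": 0,"wz": 0,"tx": 2.2,"ty": -3.9,"tz": -0.4,"gripper": 8.7},
    {"wx": 0,"wy": 0,"wz": 0,"tx": 2.2,"ty": -3.9,"tz": -0.4,"gripper": 8.7},
    {"wx": 0,"wy": 0,"wz": 0,"tx": 2.2,"ty": -3.9,"tz": -0.4,"gripper": 8.7},
    {"wx": 0,"wy": 0,"wz": 0,"tx": 2.2,"ty": -3.9,"tz": -0.4,"gripper": 8.7}
  ]
}}

```text
time_s: 1.8
eef_pos: [0.5186, 0.0539, 0.3625]
ee_rot: [0.987, 0.159, -0.0, 0.0]
ft_force: [0.3, -0.2, 0.8]
finger_gap: 0.999
gripper_force: 0.0
```

Run:
```python
from h import *
print(np.round(bot.get_obs()['joint_pos'],2))
p,q=state();print(p)
for s in(1,-1):
    Q=tool(R.from_euler('z',YAW),s);pre=GRIP+Q.apply([0,0,.019-.13])
    print(s,rows(p,q,pre,Q.as_quat()))
```

```text
[ 0.52  0.05 -0.69  1.51  0.03  1.6  -1.43]
[0.5185634  0.05388343 0.36252719]
1 (9, array([-0.09, -4.32,  0.74]), array([-2.71, -0.74,  3.34]))
-1 (18, array([ 2.84, -0.28,  0.54]), array([ 0.49, -1.8 , -8.13]))
```

>>> {"op": "arm_command", "data": {
  "steps": [
    {"wx": -2.71,"wy": -0.74,"wz": 3.34,"tx": -0.1,"ty": -4.3,"tz": 0.74,"gripper": 8.7},
    {"wx": -2.71,"wy": -0.74,"wz": 3.34,"tx": -0.1,"ty": -4.3,"tz": 0.74,"gripper": 8.7},
    {"wx": -2.71,"wy": -0.74,"wz": 3.34,"tx": -0.1,"ty": -4.3,"tz": 0.74,"gripper": 8.7},
    {"wx": -2.71,"wy": -0.74,"wz": 3.34,"tx": -0.1,"ty": -4.3,"tz": 0.74,"gripper": 8.7},
    {"wx": -2.71,"wy": -0.74,"wz": 3.34,"tx": -0.1,"ty": -4.3,"tz": 0.74,"gripper": 8.7},
    {"wx": -2.71,"wy": -0.74,"wz": 3.34,"tx": -0.1,"ty": -4.3,"tz": 0.74,"gripper": 8.7},
    {"wx": -2.71,"wy": -0.74,"wz": 3.34,"tx": -0.1,"ty": -4.3,"tz": 0.74,"gripper": 8.7},
    {"wx": -2.71,"wy": -0.74,"wz": 3.34,"tx": -0.1,"ty": -4.3,"tz": 0.74,"gripper": 8.7},
    {"wx": -2.71,"wy": -0.74,"wz": 3.34,"tx": -0.1,"ty": -4.3,"tz": 0.74,"gripper": 8.7},
    {"wx": 0,"wy": 0,"wz": 0,"tx": 0,"ty": 0,"tz": 0,"gripper": 8.7}
  ]
}}

```text
time_s: 2.8
eef_pos: [0.4692, 0.3767, 0.2332]
ee_rot: [0.976, -0.075, -0.031, 0.2]
ft_force: [-0.6, 0.2, 0.1]
finger_gap: 0.998
gripper_force: 0.0
```

Run:
```python
from h import *
print(np.round(bot.get_obs()['joint_pos'],2))
p,q=state();print(p,q)
c=bot.capture('wrist');cv2.imwrite('pics/w1.png',c['pixels']);np.savez('w1.npz',p=p,q=q,**c);print(c['mount'].round(3).tolist())
M=np.eye(4);M[:3,:3]=R.from_quat(q).as_matrix();M[:3,3]=p;T=M@c['mount'];K=c['intrinsics']
hsv=cv2.cvtColor(c['pixels'],cv2.COLOR_BGR2HSV);H,S,V=[hsv[...,i].astype(int) for i in range(3)]
b=biggest(((H<8)|(H>172))&(S>140)&(V>60));w=cast(K,T,b,.123)[:,:2].astype(np.float32)
print(cv2.minAreaRect(w),cv2.minAreaRect(b))
Q=tool(R.from_euler('z',YAW));g=GRIP+Q.apply([0,0,.019])
print(rows(p,q,g,Q.as_quat()))
# predicted grip pixel
x=np.linalg.inv(T)@np.r_[GRIP,1];print('pred px',(K@x[:3]/x[2])[:2])
```

```text
[-0.56  0.52 -0.42  1.25  0.36  1.79 -2.68]
[0.46921687 0.37668196 0.23315596] [ 0.97636233 -0.07463949 -0.03107119  0.20044981]
[[-0.0, -0.968, -0.249, 0.068], [1.0, -0.0, -0.0, 0.0], [0.0, -0.249, 0.968, -0.162], [0.0, 0.0, 0.0, 1.0]]
((0.4745579659938812, 0.36324506998062134), (0.017681175842881203, 0.12455692887306213), 78.34660339355469) ((240.56253051757812, 191.12435913085938), (21.571523666381836, 160.384033203125), 1.7534048557281494)
(3, array([ 0.03, -1.17,  4.13]), array([-0.54,  0.1 ,  1.21]))
pred px [237.39555994 207.8373763 ]
```

View pics/w1.png

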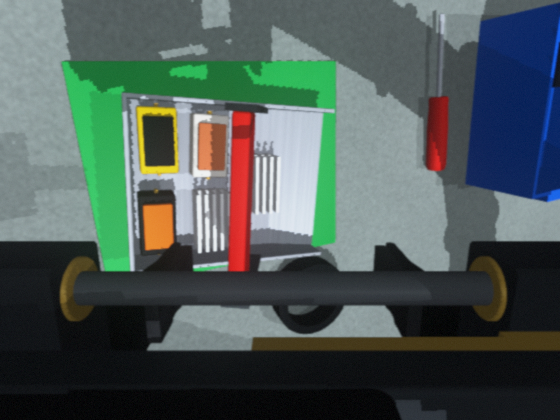

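The wrist picture shows the handle as a vertical red bar at columns 230–252 and rows 112–275, with the parts left and right of it. Joint 7 has run to its limit (-2.68), so I turn the tool by half a turn the other way, which gives the same grasp.

>>> {"op": "arm_command", "data": {
  "steps": [
    {"wx": 0,"wy": 0,"wz": -8.4,"tx": 0,"ty": 0,"tz": 0,"gripper": 8.7},
    {"wx": 0,"wy": 0,"wz": -8.4,"tx": 0,"ty": 0,"tz": 0,"gripper": 8.7},
    {"wx": 0,"wy": 0,"wz": -8.4,"tx": 0,"ty": 0,"tz": 0,"gripper": 8.7},
    {"wx": 0,"wy": 0,"wz": -8.4,"tx": 0,"ty": 0,"tz": 0,"gripper": 8.7},
    {"wx": 0,"wy": 0,"wz": -8.4,"tx": 0,"ty": 0,"tz": 0,"gripper": 8.7},
    {"wx": 0,"wy": 0,"wz": -8.4,"tx": 0,"ty": 0,"tz": 0,"gripper": 8.7},
    {"wx": 0,"wy": 0,"wz": -8.4,"tx": 0,"ty": 0,"tz": 0,"gripper": 8.7},
    {"wx": 0,"wy": 0,"wz": -8.4,"tx": 0,"ty": 0,"tz": 0,"gripper": 8.7},
    {"wx": 0,"wy": 0,"wz": -8.4,"tx": 0,"ty": 0,"tz": 0,"gripper": 8.7},
    {"wx": 0,"wy": 0,"wz": -8.4,"tx": 0,"ty": 0,"tz": 0,"gripper": 8.7}
  ]
}}

```text
time_s: 3.85
eef_pos: [0.4722, 0.3723, 0.2403]
ee_rot: [0.777, 0.598, -0.153, 0.124]
ft_force: [0.1, -0.0, 0.0]
finger_gap: 1.001
gripper_force: 0.0
```

>>> {"op": "arm_command", "data": {
  "steps": [
    {"wx": 0,"wy": 0,"wz": -8.4,"tx": 0,"ty": 0,"tz": 0,"gripper": 8.7},
    {"wx": 0,"wy": 0,"wz": -8.4,"tx": 0,"ty": 0,"tz": 0,"gripper": 8.7},
    {"wx": 0,"wy": 0,"wz": -8.4,"tx": 0,"ty": 0,"tz": 0,"gripper": 8.7},
    {"wx": 0,"wy": 0,"wz": -8.4,"tx": 0,"ty": 0,"tz": 0,"gripper": 8.7},
    {"wx": 0,"wy": 0,"wz": -8.4,"tx": 0,"ty": 0,"tz": 0,"gripper": 8.7},
    {"wx": 0,"wy": 0,"wz": -8.4,"tx": 0,"ty": 0,"tz": 0,"gripper": 8.7},
    {"wx": 0,"wy": 0,"wz": -8.4,"tx": 0,"ty": 0,"tz": 0,"gripper": 8.7},
    {"wx": 0,"wy": 0,"wz": -8.4,"tx": 0,"ty": 0,"tz": 0,"gripper": 8.7},
    {"wx": 0,"wy": 0,"wz": -8.4,"tx": 0,"ty": 0,"tz": 0,"gripper": 8.7},
    {"wx": 0,"wy": 0,"wz": -8.4,"tx": 0,"ty": 0,"tz": 0,"gripper": 8.7}
  ]
}}

```text
time_s: 4.85
eef_pos: [0.4724, 0.3722, 0.2407]
ee_rot: [0.177, 0.964, -0.197, -0.01]
ft_force: [-0.7, 0.1, 0.0]
finger_gap: 0.999
gripper_force: 0.0
```

Run:
```python
from h import *
print(np.round(bot.get_obs()['joint_pos'],2))
p,q=state();print(p,q)
Q=tool(R.from_euler('z',YAW),-1)
for d in(.13,.0): print(d,rows(p,q,GRIP+Q.apply([0,0,.019-d]),Q.as_quat()))
```

```text
[-0.23  0.66 -0.99  1.24  0.62  1.9   0.08]
[0.47244564 0.37215889 0.24065003] [ 0.17726389  0.9642607  -0.19667121 -0.00996245]
0.13 (2, array([ 0.5 ,  2.16, -0.02]), array([ 1.13, -0.28, -4.22]))
0.0 (3, array([0.28, 1.33, 4.32]), array([ 0.75, -0.19, -2.82]))
```

>>> {"op": "arm_command", "data": {
  "steps": [
    {"wx": 1.13,"wy": -0.28,"wz": -4.2,"tx": 0.5,"ty": 2.16,"tz": 0,"gripper": 8.7},
    {"wx": 1.13,"wy": -0.28,"wz": -4.2,"tx": 0.5,"ty": 2.16,"tz": 0,"gripper": 8.7},
    {"wx": 0,"wy": 0,"wz": 0,"tx": 0,"ty": 0,"tz": 0,"gripper": 8.7}
  ]
}}

```text
time_s: 5.15
eef_pos: [0.4748, 0.4149, 0.2204]
ee_rot: [0.105, 0.97, -0.216, -0.025]
ft_force: [-0.6, -0.4, 0.4]
finger_gap: 0.998
gripper_force: 0.0
```

Run:
```python
from h import *
print(np.round(bot.get_obs()['joint_pos'],2))
p,q=state();c=bot.capture('wrist');cv2.imwrite('pics/w2.png',c['pixels'])
M=np.eye(4);M[:3,:3]=R.from_quat(q).as_matrix();M[:3,3]=p;T=M@c['mount'];K=c['intrinsics']
Q=tool(R.from_euler('z',YAW),-1);tr=R.from_euler('z',YAW)
print(rows(p,q,GRIP+Q.apply([0,0,.019]),Q.as_quat()))
hsv=cv2.cvtColor(c['pixels'],cv2.COLOR_BGR2HSV);H,S,V=[hsv[...,i].astype(int) for i in range(3)]
m=((H<8)|(H>172))&(S>140)&(V>60);b=biggest(m);print('meas',cv2.minAreaRect(b))
# predicted silhouette of the slab
s,cc=np.sin(np.radians(25)),np.cos(np.radians(25))
P=np.array([GRIP+tr.apply(a*.0065*np.array([cc,0,s])+d*.017*np.array([-s,0,cc])+e*.071*np.array([0,1,0])) for a in(1,-1) for d in(1,-1) for e in(1,-1)])
x=(P-T[:3,3])@T[:3,:3];uv=x@K.T;uv=uv[:,:2]/uv[:,2:];print('pred',cv2.minAreaRect(uv.astype(np.float32)),'depth',x[:,2].mean(),K[0,0])
```

```text
[-0.34  0.77 -0.97  1.13  0.68  1.95  0.18]
(3, array([-0.06, -0.1 ,  4.26]), array([-0.02, -0.06, -0.02]))
meas ((275.8804626464844, 194.5008544921875), (153.09739685058594, 17.318384170532227), 89.58482360839844)
pred ((279.259765625, 211.38011169433594), (188.599365234375, 19.082622528076172), 89.93400573730469) depth 0.2798035977788019 360.84135827354226
```

View pics/w2.png

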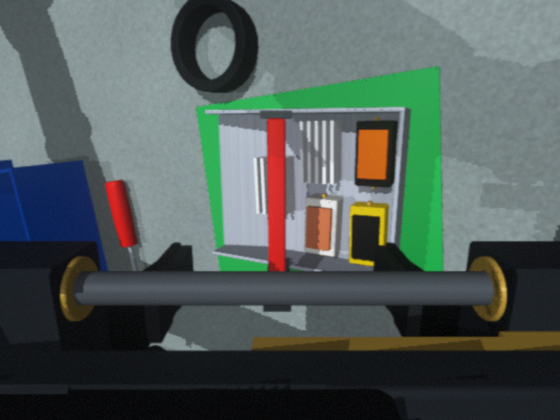

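The handle appears upright at column 276, with its top end at row 118. The prediction was column 279 and row 117, so the handle is about 2.6 mm towards tool -y. I correct for that and descend.

>>> {"op": "arm_command", "data": {
  "steps": [
    {"wx": 0,"wy": 0,"wz": 0,"tx": -0.05,"ty": -0.15,"tz": 3.2,"gripper": 8.7},
    {"wx": 0,"wy": 0,"wz": 0,"tx": -0.05,"ty": -0.15,"tz": 3.2,"gripper": 8.7},
    {"wx": 0,"wy": 0,"wz": 0,"tx": -0.05,"ty": -0.15,"tz": 3.2,"gripper": 8.7},
    {"wx": 0,"wy": 0,"wz": 0,"tx": 0,"ty": -0.1,"tz": 3.2,"gripper": 8.7},
    {"wx": 0,"wy": 0,"wz": 0,"tx": 0,"ty": 0,"tz": 0,"gripper": 8.7}
  ]
}}

```text
time_s: 5.7
eef_pos: [0.4645, 0.3507, 0.106]
ee_rot: [0.109, 0.969, -0.219, -0.024]
ft_force: [0.0, -1.1, 0.2]
finger_gap: 0.999
gripper_force: 0.0
```

Run:
```python
from h import *
o=bot.get_obs();print(np.round(o['joint_pos'],2),np.round(o['ft_force'],1))
p,q=state();Q=tool(R.from_euler('z',YAW),-1);print(p,rows(p,q,GRIP+Q.apply([0,-.0026,.019]),Q.as_quat()))
```

```text
[-0.2   0.76 -0.96  1.42  0.69  1.73  0.13] [ 0.  -1.1  0.2]
[0.46449615 0.35065818 0.10601154] (1, array([ 0.21,  0.49, -0.33]), array([-0.48, -0.15, -0.48]))
```

>>> {"op": "arm_command", "data": {
  "steps": [
    {"wx": -0.5,"wy": -0.15,"wz": -0.5,"tx": 0.2,"ty": 0.5,"tz": -0.3,"gripper": 8.7},
    {"wx": 0,"wy": 0,"wz": 0,"tx": 0,"ty": 0,"tz": 0,"gripper": 8.7}
  ]
}}

```text
time_s: 5.9
eef_pos: [0.4635, 0.3641, 0.1106]
ee_rot: [0.102, 0.972, -0.21, -0.021]
ft_force: [0.4, 0.6, 0.9]
finger_gap: 0.996
gripper_force: 0.0
```

Run:
```python
from h import *
p,q=state();Q=tool(R.from_euler('z',YAW),-1);print(p,rows(p,q,GRIP+Q.apply([0,-.0026,.019]),Q.as_quat()))
c=bot.capture('wrist');M=np.eye(4);M[:3,:3]=R.from_quat(q).as_matrix();M[:3,3]=p;T=M@c['mount'];K=c['intrinsics']
hsv=cv2.cvtColor(c['pixels'],cv2.COLOR_BGR2HSV);H,S,V=[hsv[...,i].astype(int) for i in range(3)]
b=biggest(((H<8)|(H>172))&(S>140)&(V>60));print(cv2.minAreaRect(b))
x=np.linalg.inv(c['mount'])@[0,0,-.019,1];print('grasp pt px',(K@x[:3]/x[2])[:2],x[2])
```

```text
[0.46348345 0.3641402  0.11064378] (1, array([-0.18, -0.49,  0.64]), array([0.58, 0.2 , 0.25]))
((272.5, 194.0), (154.0, 33.0), 90.0)
grasp pt px [283.86271965 281.7288318 ] 0.1555137176040582
```

>>> {"op": "arm_command", "data": {
  "steps": [
    {"wx": 0,"wy": 0,"wz": 0,"tx": 0,"ty": 0,"tz": 0,"gripper": 8.7},
    {"wx": 0,"wy": 0,"wz": 0,"tx": 0,"ty": 0,"tz": 0,"gripper": 8.7},
    {"wx": 0,"wy": 0,"wz": 0,"tx": 0,"ty": 0,"tz": 0,"gripper": 8.7}
  ]
}}

```text
time_s: 6.25
eef_pos: [0.463, 0.3626, 0.1081]
ee_rot: [0.102, 0.972, -0.213, -0.022]
ft_force: [0.2, -0.5, 1.0]
finger_gap: 1.001
gripper_force: 0.0
```

Run:
```python
from h import *
p,q=state();Q=tool(R.from_euler('z',YAW),-1);print(p,rows(p,q,GRIP+Q.apply([0,-.0026,.019]),Q.as_quat()))
p,q=state();print(p)
```

```text
[0.46301082 0.3625755  0.10808618] (1, array([-0.19, -0.44,  0.34]), array([0.3 , 0.15, 0.29]))
[0.46301082 0.3625755  0.10808618]
```

>>> {"op": "arm_command", "data": {
  "steps": [
    {"wx": 0.2,"wy": 0.1,"wz": 0.2,"tx": -0.2,"ty": -0.35,"tz": 0.3,"gripper": 8.7},
    {"wx": 0,"wy": 0,"wz": 0,"tx": 0,"ty": 0,"tz": 0,"gripper": 8.7},
    {"wx": 0,"wy": 0,"wz": 0,"tx": 0,"ty": 0,"tz": 0,"gripper": 8.7},
    {"wx": 0,"wy": 0,"wz": 0,"tx": 0,"ty": 0,"tz": 0,"gripper": 8.7}
  ]
}}

```text
time_s: 6.65
eef_pos: [0.4641, 0.3573, 0.1065]
ee_rot: [0.104, 0.971, -0.215, -0.023]
ft_force: [-0.6, -0.2, 0.0]
finger_gap: 1.003
gripper_force: 0.0
```

Run:
```python
from h import *
p,q=state();Q=tool(R.from_euler('z',YAW),-1);print(p,rows(p,q,GRIP+Q.apply([0,-.0026,.019]),Q.as_quat()))
c=bot.capture('wrist')
hsv=cv2.cvtColor(c['pixels'],cv2.COLOR_BGR2HSV);H,S,V=[hsv[...,i].astype(int) for i in range(3)]
b=biggest(((H<8)|(H>172))&(S>140)&(V>60));print(cv2.minAreaRect(b))
```

```text
[0.46405075 0.35728263 0.10646296] (1, array([ 0.02, -0.06, -0.02]), array([0.07, 0.02, 0.07]))
((283.0, 191.0), (160.0, 36.0), 90.0)
```

Centred now (column 283 against 284), so I close the gripper.

>>> {"op": "arm_command", "data": {
  "steps": [
    {"wx": 0,"wy": 0,"wz": 0,"tx": 0,"ty": 0,"tz": 0,"gripper": 4},
    {"wx": 0,"wy": 0,"wz": 0,"tx": 0,"ty": 0,"tz": 0,"gripper": 2.5},
    {"wx": 0,"wy": 0,"wz": 0,"tx": 0,"ty": 0,"tz": 0,"gripper": 0},
    {"wx": 0,"wy": 0,"wz": 0,"tx": 0,"ty": 0,"tz": 0,"gripper": 0},
    {"wx": 0,"wy": 0,"wz": 0,"tx": 0,"ty": 0,"tz": 0,"gripper": 0},
    {"wx": 0,"wy": 0,"wz": 0,"tx": 0,"ty": 0,"tz": 0,"gripper": 0},
    {"wx": 0,"wy": 0,"wz": 0,"tx": 0,"ty": 0,"tz": 0,"gripper": 0},
    {"wx": 0,"wy": 0,"wz": 0,"tx": 0,"ty": 0,"tz": 0,"gripper": 0}
  ]
}}

```text
time_s: 7.5
eef_pos: [0.4641, 0.3574, 0.1065]
ee_rot: [0.104, 0.971, -0.215, -0.023]
ft_force: [-0.3, -0.9, 0.1]
finger_gap: 0.358
gripper_force: 0.0
```

Run:
```python
from h import *
o=bot.get_obs();print(np.round(o['joint_pos'],2),o['gripper_force'],o['finger_gap'])
p,q=state();r=R.from_quat(q);up=r.inv().apply([0,0,1]);print('up in tool',up.round(3),p,q)
np.savez('grasp.npz',p=p,q=q)
# tray level carry target over carton start: lip dir yaw variants
```

```text
[-0.21  0.76 -0.97  1.42  0.69  1.72  0.14] 0.0 0.35809950174500765
up in tool [ 0.    -0.421 -0.907] [0.46406061 0.35735776 0.10653991] [ 0.10390998  0.97089886 -0.21454253 -0.02301363]
```

>>> {"op": "arm_command", "data": {
  "steps": [
    {"wx": 0,"wy": 0,"wz": 0,"tx": 0,"ty": 0,"tz": 0,"gripper": 0},
    {"wx": 0,"wy": 0,"wz": 0,"tx": 0,"ty": 0,"tz": 0,"gripper": 0},
    {"wx": 0,"wy": 0,"wz": 0,"tx": 0,"ty": 0,"tz": 0,"gripper": 0},
    {"wx": 0,"wy": 0,"wz": 0,"tx": 0,"ty": 0,"tz": 0,"gripper": 0},
    {"wx": 0,"wy": 0,"wz": 0,"tx": 0,"ty": 0,"tz": 0,"gripper": 0},
    {"wx": 0,"wy": 0,"wz": 0,"tx": 0,"ty": 0,"tz": 0,"gripper": 0}
  ]
}}

```text
time_s: 8.1
eef_pos: [0.464, 0.3572, 0.1066]
ee_rot: [0.104, 0.971, -0.215, -0.023]
ft_force: [-0.4, -0.3, 0.4]
finger_gap: 0.15
gripper_force: 30.0
```

Run:
```python
from h import *
p,q=state();np.savez('grasp.npz',p=p,q=q);print(p,q)
print('lift',rows(p,q,p+[0,0,.18],q))
# tray frame in tool: tray level at grasp
t=np.array([.474,.35,0.003])  # unused approx
```

```text
[0.46404294 0.35724726 0.10656507] [ 0.10392541  0.97087027 -0.21466401 -0.02301725]
lift (4, array([ 0.  , -1.9 , -4.08]), array([0., 0., 0.]))
```

>>> {"op": "arm_command", "data": {
  "steps": [
    {"wx": 0,"wy": 0,"wz": 0,"tx": 0,"ty": -0.42,"tz": -0.9,"gripper": 0},
    {"wx": 0,"wy": 0,"wz": 0,"tx": 0,"ty": -0.84,"tz": -1.81,"gripper": 0},
    {"wx": 0,"wy": 0,"wz": 0,"tx": 0,"ty": -0.84,"tz": -1.81,"gripper": 0},
    {"wx": 0,"wy": 0,"wz": 0,"tx": 0,"ty": -0.84,"tz": -1.81,"gripper": 0},
    {"wx": 0,"wy": 0,"wz": 0,"tx": 0,"ty": -0.84,"tz": -1.81,"gripper": 0},
    {"wx": 0,"wy": 0,"wz": 0,"tx": 0,"ty": -0.84,"tz": -1.81,"gripper": 0},
    {"wx": 0,"wy": 0,"wz": 0,"tx": 0,"ty": -0.84,"tz": -1.81,"gripper": 0},
    {"wx": 0,"wy": 0,"wz": 0,"tx": 0,"ty": -0.84,"tz": -1.81,"gripper": 0},
    {"wx": 0,"wy": 0,"wz": 0,"tx": 0,"ty": -0.84,"tz": -1.81,"gripper": 0},
    {"wx": 0,"wy": 0,"wz": 0,"tx": 0,"ty": -0.84,"tz": -1.81,"gripper": 0}
  ]
}}

```text
time_s: 9.1
eef_pos: [0.4638, 0.3576, 0.2983]
ee_rot: [0.104, 0.971, -0.214, -0.023]
ft_force: [0.6, 0.1, -7.5]
finger_gap: 0.143
gripper_force: 30.0
```

```bash
cat >> h.py <<'E'
def trayrel():
    g=np.load('grasp.npz');G=R.from_quat(g['q']);Y=R.from_euler('z',YAW)
    org=np.array([.466,.367,.003])+Y.apply([.02,0,0])+G.apply([0,-.0026,0])*[1,1,0]
    return G.inv()*Y, G.inv().apply(org-g['p'])   # tray in tool
def target(trayR,pt,loc):
    """tool pose so that tray-local point loc is at pt"""
    Rr,t=trayrel();Q=trayR*Rr.inv();return np.array(pt)-trayR.apply(loc)-Q.apply(t),Q.as_quat()
E
python3 - <<'E'
from h import *
o=bot.get_obs();print(np.round(o['joint_pos'],2),np.round(o['ft_force'],1),np.round(o['torque'],2))
p,q=state();print(p,R.from_quat(q).inv().apply([0,0,1]).round(3))
c=bot.capture('scene');cv2.imwrite('pics/lift.png',c['pixels'][150:,250:])
Y=lambda d:R.from_euler('z',np.radians(d))
print(np.degrees(YAW),trayrel()[1])
a=p,q
for yaw,pt in((-105,[.50,.1,.17]),(-112,[.53,-.18,.18]),(-115,[.54,-.24,.19])):
    b=target(Y(yaw),pt,[0,0,0]);print(yaw,rows(*a,*b),np.round(b[0],3));a=b
E
```

```text
[-0.24  0.62 -1.    1.18  0.62  2.01  0.25] [ 0.6  0.1 -7.5] [ 1.21 -0.4   0.06]
[0.46380884 0.35759397 0.29825034] [-0.    -0.42  -0.907]
-102.29885516987817 [0.00017112 0.03240907 0.09914346]
-105 (6, array([-1.59, -3.3 ,  1.99]), array([0.01, 0.19, 0.41])) [0.503 0.112 0.274]
-112 (6, array([-1.93, -3.96,  1.66]), array([-0.  ,  0.49,  1.06])) [ 0.535 -0.169  0.284]
-115 (2, array([-1.65, -2.55,  0.63]), array([-0.  ,  0.63,  1.36])) [ 0.545 -0.229  0.294]
```

View pics/lift.png

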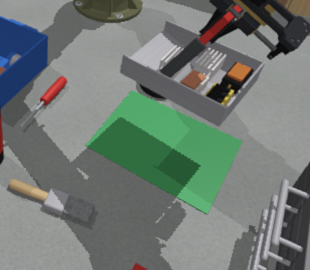

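The crop shows the tray held level at about (195,75), with all parts in it above the empty mat. I carry it at a moderate speed.

>>> {"op": "arm_command", "data": {
  "steps": [
    {"wx": 0,"wy": 0.14,"wz": 0.31,"tx": -0.6,"ty": -1.24,"tz": 0.75,"gripper": 0},
    {"wx": 0,"wy": 0.14,"wz": 0.31,"tx": -1.2,"ty": -2.5,"tz": 1.5,"gripper": 0},
    {"wx": 0,"wy": 0.14,"wz": 0.31,"tx": -1.2,"ty": -2.5,"tz": 1.5,"gripper": 0},
    {"wx": 0,"wy": 0.14,"wz": 0.31,"tx": -1.2,"ty": -2.5,"tz": 1.5,"gripper": 0},
    {"wx": 0,"wy": 0.14,"wz": 0.31,"tx": -1.2,"ty": -2.5,"tz": 1.5,"gripper": 0},
    {"wx": 0,"wy": 0.14,"wz": 0.31,"tx": -1.2,"ty": -2.5,"tz": 1.5,"gripper": 0},
    {"wx": 0,"wy": 0.14,"wz": 0.31,"tx": -1.2,"ty": -2.5,"tz": 1.5,"gripper": 0},
    {"wx": 0,"wy": 0.14,"wz": 0.31,"tx": -1.2,"ty": -2.5,"tz": 1.5,"gripper": 0},
    {"wx": 0,"wy": 0,"wz": 0,"tx": -0.6,"ty": -1.24,"tz": 0.75,"gripper": 0},
    {"wx": 0,"wy": 0,"wz": 0,"tx": 0,"ty": 0,"tz": 0,"gripper": 0}
  ]
}}

```text
time_s: 10.15
eef_pos: [0.5031, 0.106, 0.2718]
ee_rot: [0.13, 0.967, -0.215, -0.028]
ft_force: [0.4, -0.2, -7.4]
finger_gap: 0.145
gripper_force: 30.0
```

Run:
```python
from h import *
o=bot.get_obs();print(np.round(o['joint_pos'],2),np.round(o['ft_force'],1))
p,q=state();print(p,R.from_quat(q).inv().apply([0,0,1]).round(3))
Y=lambda d:R.from_euler('z',np.radians(d))
b=target(Y(-110),[.53,-.18,.19],[0,0,0]);print(rows(p,q,*b),np.round(b[0],3))
```

```text
[ 0.32  0.37 -1.02  1.53  0.56  1.78  0.59] [ 0.4 -0.2 -7.4]
[0.50309244 0.10602772 0.2718323 ] [-0.001 -0.424 -0.906]
(6, array([-1.85, -3.97,  1.46]), array([-0.02,  0.34,  0.7 ])) [ 0.534 -0.168  0.294]
```

>>> {"op": "arm_command", "data": {
  "steps": [
    {"wx": 0,"wy": 0.23,"wz": 0.47,"tx": -0.6,"ty": -1.3,"tz": 0.4,"gripper": 0},
    {"wx": 0,"wy": 0.23,"wz": 0.47,"tx": -1.2,"ty": -2.7,"tz": 1,"gripper": 0},
    {"wx": 0,"wy": 0.23,"wz": 0.47,"tx": -1.2,"ty": -2.7,"tz": 1,"gripper": 0},
    {"wx": 0,"wy": 0.23,"wz": 0.47,"tx": -1.2,"ty": -2.7,"tz": 1,"gripper": 0},
    {"wx": 0,"wy": 0.23,"wz": 0.47,"tx": -1.2,"ty": -2.7,"tz": 1,"gripper": 0},
    {"wx": 0,"wy": 0.23,"wz": 0.47,"tx": -1.2,"ty": -2.7,"tz": 1,"gripper": 0},
    {"wx": 0,"wy": 0.23,"wz": 0.47,"tx": -1.2,"ty": -2.7,"tz": 1,"gripper": 0},
    {"wx": 0,"wy": 0.23,"wz": 0.47,"tx": -1.2,"ty": -2.7,"tz": 1,"gripper": 0},
    {"wx": 0,"wy": 0.23,"wz": 0.47,"tx": -1.2,"ty": -2.7,"tz": 1,"gripper": 0},
    {"wx": 0,"wy": 0,"wz": 0,"tx": -0.6,"ty": -1.3,"tz": 0.4,"gripper": 0}
  ]
}}

```text
time_s: 11.15
eef_pos: [0.529, -0.1708, 0.294]
ee_rot: [0.168, 0.962, -0.213, -0.038]
ft_force: [0.1, 0.2, -7.8]
finger_gap: 0.143
gripper_force: 30.0
```

Run:
```python
from h import *
o=bot.get_obs();print(np.round(o['joint_pos'],2),np.round(o['ft_force'],1))
p,q=state();print(p,R.from_quat(q).inv().apply([0,0,1]).round(3))
Rr,t=trayrel();T=R.from_quat(q)*Rr;org=p+R.from_quat(q).apply(t);print('yaw',T.as_euler('ZYX',degrees=True),'lip',org+T.apply([.1,0,.02]))
C=np.array([.51,-.354]);
for yaw in(-100,-115):
  a=p,q
  x=np.array([np.cos(np.radians(yaw)),np.sin(np.radians(yaw))])
  for pitch,dist,z in((0,-.03,.19),(25,-.035,.15),(67,-.04,.12)):
    b=target(R.from_euler('ZYX',[yaw,pitch,0],degrees=True),np.r_[C+x*dist,z],[.1,0,.02]);print(yaw,pitch,rows(*a,*b),np.round(b[0],3),R.from_quat(b[1]).as_matrix()[:,2].round(2));a=b
```

```text
[ 0.75  0.27 -0.9   1.54  0.59  1.65  1.05] [ 0.1  0.2 -7.8]
[ 0.52902335 -0.17079802  0.29399371] [ 0.002 -0.423 -0.906]
yaw [-1.09961791e+02 -9.61692705e-02 -9.56943652e-02] lip [ 0.49031541 -0.27648494  0.21061783]
-100 0 (2, array([-0.92, -1.35,  1.76]), array([-0.04, -2.15, -4.49])) [ 0.535 -0.214  0.274] [-0.07 -0.42 -0.91]
-100 25 (3, array([ 0.  , -1.31,  0.4 ]), array([-8.33, -0.01,  0.  ])) [ 0.528 -0.254  0.273] [ 0.  0. -1.]
-100 67 (5, array([ 0.  , -1.95, -0.23]), array([-8.4 , -0.01,  0.  ])) [ 0.511 -0.347  0.256] [ 0.12  0.66 -0.74]
-115 0 (2, array([-2.91, -1.19,  1.68]), array([-0.05,  1.02,  2.3 ])) [ 0.57  -0.225  0.274] [-0.18 -0.38 -0.91]
-115 25 (3, array([ 0.  , -1.31,  0.4 ]), array([-8.33, -0.01,  0.  ])) [ 0.553 -0.262  0.273] [ 0.  0. -1.]
-115 67 (5, array([ 0.  , -1.95, -0.23]), array([-8.4 , -0.01,  0.  ])) [ 0.513 -0.348  0.256] [ 0.28  0.61 -0.74]
```

Run:
```python
from h import *
p,q=state();C=np.array([.51,-.354]);yaw=-108;a=p,q
x=np.array([np.cos(np.radians(yaw)),np.sin(np.radians(yaw))])
for pitch,dist,z in((0,-.035,.17),(25,-.035,.14),(67,-.035,.118)):
    b=target(R.from_euler('ZYX',[yaw,pitch,0],degrees=True),np.r_[C+x*dist,z],[.1,0,.02]);print(pitch,rows(*a,*b));a=b
```

```text
0 (2, array([-1.98, -0.59,  2.5 ]), array([-0.05, -0.46, -0.87]))
25 (3, array([ 0.  , -1.57,  0.13]), array([-8.33, -0.01,  0.  ]))
67 (5, array([ 0.  , -2.  , -0.41]), array([-8.4 , -0.01,  0.  ]))
```

>>> {"op": "arm_command", "data": {
  "steps": [
    {"wx": 0,"wy": -0.23,"wz": -0.43,"tx": -1,"ty": -0.3,"tz": 1.25,"gripper": 0},
    {"wx": 0,"wy": -0.23,"wz": -0.43,"tx": -1,"ty": -0.3,"tz": 1.25,"gripper": 0},
    {"wx": 0,"wy": -0.23,"wz": -0.43,"tx": -1,"ty": -0.3,"tz": 1.25,"gripper": 0},
    {"wx": 0,"wy": -0.23,"wz": -0.43,"tx": -1,"ty": -0.3,"tz": 1.25,"gripper": 0},
    {"wx": -4.16,"wy": 0,"wz": 0,"tx": 0,"ty": -0.78,"tz": 0.06,"gripper": 0},
    {"wx": -4.16,"wy": 0,"wz": 0,"tx": 0,"ty": -0.78,"tz": 0.06,"gripper": 0},
    {"wx": -4.16,"wy": 0,"wz": 0,"tx": 0,"ty": -0.78,"tz": 0.06,"gripper": 0},
    {"wx": -4.16,"wy": 0,"wz": 0,"tx": 0,"ty": -0.78,"tz": 0.06,"gripper": 0},
    {"wx": 0,"wy": 0,"wz": 0,"tx": 0,"ty": 0,"tz": 0,"gripper": 0}
  ]
}}

```text
time_s: 12.05
eef_pos: [0.5464, -0.2453, 0.2604]
ee_rot: [0.157, 0.985, -0.073, -0.012]
ft_force: [-0.8, -2.6, -8.0]
finger_gap: 0.146
gripper_force: 30.0
```

```bash
cat >> h.py <<'E'
def report():
    o=bot.get_obs();print(np.round(o['joint_pos'],2),np.round(o['ft_force'],1),o['time_s'])
    p,q=state();Rr,t=trayrel();T=R.from_quat(q)*Rr;org=p+R.from_quat(q).apply(t)
    print('tray',org.round(3),T.as_euler('ZYX',degrees=True).round(1),'lip',(org+T.apply([.1,0,.02])).round(3));return p,q
E
python3 - <<'E'
from h import *
p,q=report();C=np.array([.51,-.354]);yaw=-108;a=p,q
x=np.array([np.cos(np.radians(yaw)),np.sin(np.radians(yaw))])
for pitch,dist,z in((67,-.035,.118),):
    b=target(R.from_euler('ZYX',[yaw,pitch,0],degrees=True),np.r_[C+x*dist,z],[.1,0,.02]);print(pitch,rows(*a,*b));a=b
E
```

```text
[ 1.02  0.3  -0.9   1.52  0.38  1.47  1.35] [-0.8 -2.6 -8. ] 12.05
tray [ 0.552 -0.229  0.158] [-108.2   16.4   -0. ] lip [ 0.52  -0.325  0.148]
67 (7, array([ 0.01, -1.64, -0.29]), array([-7.22, -0.  , -0.02]))
```

>>> {"op": "arm_command", "data": {
  "steps": [
    {"wx": -7.2,"wy": 0,"wz": 0,"tx": 0,"ty": -1.64,"tz": -0.29,"gripper": 0},
    {"wx": -7.2,"wy": 0,"wz": 0,"tx": 0,"ty": -1.64,"tz": -0.29,"gripper": 0},
    {"wx": -7.2,"wy": 0,"wz": 0,"tx": 0,"ty": -1.64,"tz": -0.29,"gripper": 0},
    {"wx": -7.2,"wy": 0,"wz": 0,"tx": 0,"ty": -1.64,"tz": -0.29,"gripper": 0},
    {"wx": -7.2,"wy": 0,"wz": 0,"tx": 0,"ty": -1.64,"tz": -0.29,"gripper": 0},
    {"wx": -7.2,"wy": 0,"wz": 0,"tx": 0,"ty": -1.64,"tz": -0.29,"gripper": 0},
    {"wx": -7.2,"wy": 0,"wz": 0,"tx": 0,"ty": -1.64,"tz": -0.29,"gripper": 0}
  ]
}}

```text
time_s: 12.75
eef_pos: [0.5139, -0.3481, 0.2542]
ee_rot: [0.143, 0.922, 0.354, 0.055]
ft_force: [0.3, -0.3, -3.6]
finger_gap: 0.146
gripper_force: 30.0
```

Run:
```python
from h import *
p,q=report();C=np.array([.51,-.354]);yaw=-108;a=p,q
x=np.array([np.cos(np.radians(yaw)),np.sin(np.radians(yaw))])
for pitch,dist,z in((68,-.035,.118),):
    b=target(R.from_euler('ZYX',[yaw,pitch,0],degrees=True),np.r_[C+x*dist,z],[.1,0,.02]);print(pitch,rows(*a,*b));a=b
a=bot.capture('scene')['pixels'][100:340,80:400];b=bot.capture('top')['pixels'][100:340,300:560]
cv2.imwrite('pics/pour.png',np.hstack([a,b]))
```

```text
[ 1.45  0.69 -0.91  1.28 -0.17  1.64  1.87] [ 0.3 -0.3 -3.6] 12.75
tray [ 0.541 -0.262  0.202] [-1.077e+02  6.700e+01 -1.000e-01] lip [ 0.524 -0.317  0.118]
68 (1, array([ 0.18, -0.57, -0.43]), array([-1.02, -0.24,  0.23]))
```

View pics/pour.png

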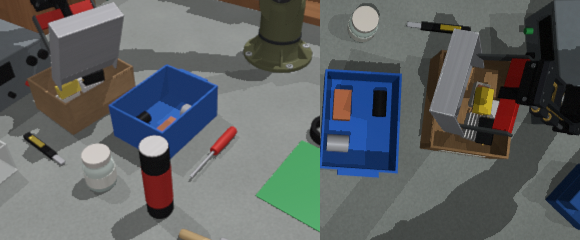

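The picture shows the tray tipped over the carton with the parts falling inside it, and the weight has dropped to that of the empty tray. I hold briefly, tip 3 degrees further, then lift straight up.

>>> {"op": "arm_command", "data": {
  "steps": [
    {"wx": -3,"wy": 0,"wz": 0,"tx": 0,"ty": -0.6,"tz": -0.2,"gripper": 0},
    {"wx": 0,"wy": 0,"wz": 0,"tx": 0,"ty": 0,"tz": 0,"gripper": 0},
    {"wx": 0,"wy": 0,"wz": 0,"tx": 0,"ty": 0,"tz": 0,"gripper": 0},
    {"wx": 0,"wy": 0,"wz": 0,"tx": 0,"ty": 0,"tz": 0,"gripper": 0},
    {"wx": 0,"wy": 0,"wz": 0,"tx": 0,"ty": 0,"tz": 0,"gripper": 0}
  ]
}}

```text
time_s: 13.35
eef_pos: [0.5127, -0.3512, 0.2528]
ee_rot: [0.141, 0.913, 0.378, 0.059]
ft_force: [0.1, -0.5, -4.0]
finger_gap: 0.15
gripper_force: 30.0
```

Run:
```python
from h import *
p,q=report();a=p,q
print('up',rows(*a,p+[0,0,.09],q));a=(p+[0,0,.09],q)
for yaw,pitch,o in((-108,0,[.53,-.2,.19]),(-105,0,[.5,.1,.17]),(-102.3,0,[.471,.344,.16])):
    b=target(R.from_euler('ZYX',[yaw,pitch,0],degrees=True),o,[0,0,0]);print(pitch,rows(*a,*b));a=b
```

```text
[ 1.46  0.72 -0.91  1.26 -0.19  1.66  1.89] [ 0.1 -0.5 -4. ] 13.35
tray [ 0.541 -0.263  0.206] [-1.076e+02  6.990e+01  1.000e-01] lip [ 0.525 -0.313  0.119]
up (2, array([-0.01,  3.18, -3.18]), array([0., 0., 0.]))
0 (9, array([0.33, 1.72, 1.02]), array([7.77, 0.  , 0.04]))
0 (7, array([ 1.65,  3.73, -1.42]), array([ 0.  , -0.18, -0.39]))
0 (6, array([ 1.45,  3.55, -1.47]), array([ 0.  , -0.19, -0.41]))
```

>>> {"op": "arm_command", "data": {
  "steps": [
    {"wx": 0,"wy": 0,"wz": 0,"tx": 0,"ty": 1.6,"tz": -1.6,"gripper": 0},
    {"wx": 0,"wy": 0,"wz": 0,"tx": 0,"ty": 1.6,"tz": -1.6,"gripper": 0},
    {"wx": 0,"wy": 0,"wz": 0,"tx": 0,"ty": 1.6,"tz": -1.6,"gripper": 0},
    {"wx": 0,"wy": 0,"wz": 0,"tx": 0,"ty": 1.6,"tz": -1.6,"gripper": 0},
    {"wx": 0,"wy": 0,"wz": 0,"tx": 0,"ty": 0,"tz": 0,"gripper": 0},
    {"wx": 0,"wy": 0,"wz": 0,"tx": 0,"ty": 0,"tz": 0,"gripper": 0}
  ]
}}

```text
time_s: 13.95
eef_pos: [0.5121, -0.3521, 0.3423]
ee_rot: [0.142, 0.913, 0.378, 0.059]
ft_force: [-0.0, -0.2, -3.4]
finger_gap: 0.146
gripper_force: 30.0
```

Run:
```python
from h import *
p,q=report();a=p,q
a=bot.capture('wrist')['pixels'];a=cv2.resize(a,(400,300));b=cv2.resize(bot.capture('top')['pixels'][120:290,360:560],(353,300))
cv2.imwrite('pics/pour2.png',np.hstack([a,b]))
```

```text
[ 1.44  0.68 -0.93  1.14 -0.23  1.78  1.81] [-0.  -0.2 -3.4] 13.95
tray [ 0.54  -0.263  0.295] [-107.7   69.9   -0. ] lip [ 0.524 -0.314  0.208]
```

View pics/pour2.png

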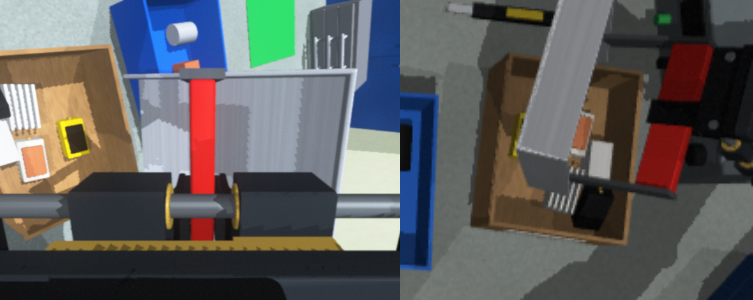

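The wrist view on the left shows the tray empty. The right-hand view shows all five parts inside the carton: yellow, white with copper, two heat sinks and black. I level the tray and carry it back.

>>> {"op": "arm_command", "data": {
  "steps": [
    {"wx": 7.77,"wy": 0,"wz": 0,"tx": 0.33,"ty": 1.7,"tz": 1,"gripper": 0},
    {"wx": 7.77,"wy": 0,"wz": 0,"tx": 0.33,"ty": 1.7,"tz": 1,"gripper": 0},
    {"wx": 7.77,"wy": 0,"wz": 0,"tx": 0.33,"ty": 1.7,"tz": 1,"gripper": 0},
    {"wx": 7.77,"wy": 0,"wz": 0,"tx": 0.33,"ty": 1.7,"tz": 1,"gripper": 0},
    {"wx": 7.77,"wy": 0,"wz": 0,"tx": 0.33,"ty": 1.7,"tz": 1,"gripper": 0},
    {"wx": 7.77,"wy": 0,"wz": 0,"tx": 0.33,"ty": 1.7,"tz": 1,"gripper": 0},
    {"wx": 7.77,"wy": 0,"wz": 0,"tx": 0.33,"ty": 1.7,"tz": 1,"gripper": 0},
    {"wx": 7.77,"wy": 0,"wz": 0,"tx": 0.33,"ty": 1.7,"tz": 1,"gripper": 0},
    {"wx": 7.77,"wy": 0,"wz": 0,"tx": 0.33,"ty": 1.7,"tz": 1,"gripper": 0}
  ]
}}

```text
time_s: 14.95
eef_pos: [0.532, -0.189, 0.2949]
ee_rot: [0.15, 0.965, -0.214, -0.032]
ft_force: [-0.2, -0.4, -4.5]
finger_gap: 0.148
gripper_force: 30.0
```

Run:
```python
from h import *
a=report()
for yaw,pitch,o in((-105,0,[.49,.1,.18]),(-102.3,0,[.471,.344,.13])):
    b=target(R.from_euler('ZYX',[yaw,pitch,0],degrees=True),o,[0,0,0]);print(pitch,rows(*a,*b));a=b
```

```text
[ 0.82  0.27 -0.95  1.55  0.61  1.63  1.1 ] [-0.2 -0.4 -4.5] 14.95
tray [ 0.528 -0.201  0.191] [-1.077e+02 -1.000e-01  1.000e-01] lip [ 0.498 -0.296  0.212]
0 (7, array([ 1.75,  3.66, -1.53]), array([-0.01, -0.15, -0.36]))
0 (6, array([ 1.29,  3.86, -0.88]), array([ 0.  , -0.19, -0.41]))
```

>>> {"op": "arm_command", "data": {
  "steps": [
    {"wx": 0,"wy": -0.15,"wz": -0.36,"tx": 1.75,"ty": 3.66,"tz": -1.53,"gripper": 0},
    {"wx": 0,"wy": -0.15,"wz": -0.36,"tx": 1.75,"ty": 3.66,"tz": -1.53,"gripper": 0},
    {"wx": 0,"wy": -0.15,"wz": -0.36,"tx": 1.75,"ty": 3.66,"tz": -1.53,"gripper": 0},
    {"wx": 0,"wy": -0.15,"wz": -0.36,"tx": 1.75,"ty": 3.66,"tz": -1.53,"gripper": 0},
    {"wx": 0,"wy": -0.15,"wz": -0.36,"tx": 1.75,"ty": 3.66,"tz": -1.53,"gripper": 0},
    {"wx": 0,"wy": -0.15,"wz": -0.36,"tx": 1.75,"ty": 3.66,"tz": -1.53,"gripper": 0},
    {"wx": 0,"wy": -0.15,"wz": -0.36,"tx": 1.75,"ty": 3.66,"tz": -1.53,"gripper": 0}
  ]
}}

```text
time_s: 15.65
eef_pos: [0.4925, 0.1117, 0.2835]
ee_rot: [0.127, 0.968, -0.213, -0.03]
ft_force: [1.0, 0.5, -2.9]
finger_gap: 0.144
gripper_force: 30.0
```

>>> {"op": "arm_command", "data": {
  "steps": [
    {"wx": 0,"wy": -0.19,"wz": -0.41,"tx": 1.3,"ty": 3.86,"tz": -0.88,"gripper": 0},
    {"wx": 0,"wy": -0.19,"wz": -0.41,"tx": 1.3,"ty": 3.86,"tz": -0.88,"gripper": 0},
    {"wx": 0,"wy": -0.19,"wz": -0.41,"tx": 1.3,"ty": 3.86,"tz": -0.88,"gripper": 0},
    {"wx": 0,"wy": -0.19,"wz": -0.41,"tx": 1.3,"ty": 3.86,"tz": -0.88,"gripper": 0},
    {"wx": 0,"wy": -0.19,"wz": -0.41,"tx": 1.3,"ty": 3.86,"tz": -0.88,"gripper": 0},
    {"wx": 0,"wy": -0.19,"wz": -0.41,"tx": 1.3,"ty": 3.86,"tz": -0.88,"gripper": 0},
    {"wx": 0,"wy": 0,"wz": 0,"tx": 0,"ty": 0,"tz": 0,"gripper": 0},
    {"wx": 0,"wy": 0,"wz": 0,"tx": 0,"ty": 0,"tz": 0,"gripper": 0},
    {"wx": 0,"wy": 0,"wz": 0,"tx": 0,"ty": 0,"tz": 0,"gripper": 0}
  ]
}}

```text
time_s: 16.55
eef_pos: [0.4739, 0.3532, 0.2351]
ee_rot: [0.105, 0.971, -0.214, -0.024]
ft_force: [-0.1, 0.8, -3.7]
finger_gap: 0.15
gripper_force: 30.0
```

Run:
```python
from h import *
a=report()
for yaw,pitch,o in((-102.3,0,[.471,.344,.02]),(-102.3,0,[.471,.344,.002])):
    b=target(R.from_euler('ZYX',[yaw,pitch,0],degrees=True),o,[0,0,0]);print(pitch,rows(*a,*b));a=b
```

```text
[-0.2   0.68 -1.02  1.26  0.65  1.92  0.22] [-0.1  0.8 -3.7] 16.55
tray [0.471 0.341 0.132] [-1.024e+02  1.000e-01 -1.000e-01] lip [0.45  0.244 0.151]
0 (3, array([0.02, 1.65, 3.33]), array([ 0.02, -0.04, -0.01]))
0 (1, array([-0.  ,  0.76,  1.63]), array([0., 0., 0.]))
```

>>> {"op": "arm_command", "data": {
  "steps": [
    {"wx": 0,"wy": 0,"wz": 0,"tx": 0,"ty": 1,"tz": 2,"gripper": 0},
    {"wx": 0,"wy": 0,"wz": 0,"tx": 0,"ty": 1,"tz": 2,"gripper": 0},
    {"wx": 0,"wy": 0,"wz": 0,"tx": 0,"ty": 1,"tz": 2,"gripper": 0},
    {"wx": 0,"wy": 0,"wz": 0,"tx": 0,"ty": 1,"tz": 2,"gripper": 0},
    {"wx": 0,"wy": 0,"wz": 0,"tx": 0,"ty": 1,"tz": 2,"gripper": 0},
    {"wx": 0,"wy": 0,"wz": 0,"tx": 0,"ty": 0,"tz": 0,"gripper": 0},
    {"wx": 0,"wy": 0,"wz": 0,"tx": 0,"ty": 0,"tz": 0,"gripper": 0},
    {"wx": 0,"wy": 0,"wz": 0,"tx": 0,"ty": 0,"tz": 0,"gripper": 0}
  ]
}}

```text
time_s: 17.35
eef_pos: [0.4751, 0.3574, 0.1256]
ee_rot: [0.105, 0.971, -0.213, -0.023]
ft_force: [0.2, -0.1, -3.6]
finger_gap: 0.15
gripper_force: 30.0
```

Run:
```python
from h import *
a=report()
for yaw,pitch,o in((-102.3,0,[.471,.344,.002]),):
    b=target(R.from_euler('ZYX',[yaw,pitch,0],degrees=True),o,[0,0,0]);print(pitch,rows(*a,*b));a=b
```

```text
[-0.2   0.76 -0.98  1.38  0.7   1.76  0.15] [ 0.2 -0.1 -3.6] 17.35
tray [0.472 0.346 0.022] [-102.4    0.2    0. ] lip [0.451 0.248 0.042]
0 (1, array([0.1 , 0.7 , 1.89]), array([ 0.22, -0.04, -0.11]))
```

>>> {"op": "arm_command", "data": {
  "steps": [
    {"wx": 0.2,"wy": 0,"wz": 0,"tx": 0,"ty": 0.3,"tz": 0.7,"gripper": 0},
    {"wx": 0,"wy": 0,"wz": 0,"tx": 0,"ty": 0.3,"tz": 0.65,"gripper": 0},
    {"wx": 0,"wy": 0,"wz": 0,"tx": 0,"ty": 0.08,"tz": 0.18,"gripper": 0},
    {"wx": 0,"wy": 0,"wz": 0,"tx": 0,"ty": 0.08,"tz": 0.18,"gripper": 0},
    {"wx": 0,"wy": 0,"wz": 0,"tx": 0,"ty": 0,"tz": 0,"gripper": 0},
    {"wx": 0,"wy": 0,"wz": 0,"tx": 0,"ty": 0,"tz": 0,"gripper": 0},
    {"wx": 0,"wy": 0,"wz": 0,"tx": 0,"ty": 0,"tz": 0,"gripper": 0}
  ]
}}

```text
time_s: 18.05
eef_pos: [0.4752, 0.3571, 0.1074]
ee_rot: [0.105, 0.971, -0.215, -0.022]
ft_force: [2.6, -1.0, 6.9]
finger_gap: 0.149
gripper_force: 30.0
```

Run:
```python
from h import *
a=report()
```

```text
[-0.2   0.78 -0.97  1.39  0.71  1.74  0.14] [ 2.6 -1.   6.9] 18.05
tray [0.473 0.345 0.004] [-1.024e+02 -1.000e-01  1.000e-01] lip [0.451 0.247 0.024]
```

The tray is on the mat, with the mat pushing up on it, so I release.

>>> {"op": "arm_command", "data": {
  "steps": [
    {"wx": 0,"wy": 0,"wz": 0,"tx": 0,"ty": 0,"tz": 0,"gripper": 2},
    {"wx": 0,"wy": 0,"wz": 0,"tx": 0,"ty": 0,"tz": 0,"gripper": 3},
    {"wx": 0,"wy": 0,"wz": 0,"tx": 0,"ty": 0,"tz": 0,"gripper": 6},
    {"wx": 0,"wy": 0,"wz": 0,"tx": 0,"ty": 0,"tz": 0,"gripper": 6},
    {"wx": 0,"wy": 0,"wz": 0,"tx": 0,"ty": 0,"tz": 0,"gripper": 6},
    {"wx": 0,"wy": 0,"wz": 0,"tx": 0,"ty": 0,"tz": 0,"gripper": 6},
    {"wx": 0,"wy": 0,"wz": 0,"tx": 0,"ty": 0,"tz": 0,"gripper": 6},
    {"wx": 0,"wy": 0,"wz": 0,"tx": 0,"ty": 0,"tz": 0,"gripper": 6},
    {"wx": 0,"wy": 0,"wz": 0,"tx": 0,"ty": 0,"tz": 0,"gripper": 6}
  ]
}}

```text
time_s: 18.95
eef_pos: [0.4742, 0.3572, 0.1053]
ee_rot: [0.104, 0.971, -0.215, -0.024]
ft_force: [0.3, -0.2, -1.1]
finger_gap: 0.688
gripper_force: 0.0
```

>>> {"op": "arm_command", "data": {
  "steps": [
    {"wx": 0,"wy": 0,"wz": 0,"tx": 0,"ty": 0,"tz": -1,"gripper": 6},
    {"wx": 0,"wy": 0,"wz": 0,"tx": 0,"ty": 0,"tz": -2,"gripper": 6},
    {"wx": 0,"wy": 0,"wz": 0,"tx": 0,"ty": 0,"tz": -3,"gripper": 6},
    {"wx": 0,"wy": 0,"wz": 0,"tx": 0,"ty": 0,"tz": -3,"gripper": 6},
    {"wx": 0,"wy": 0,"wz": 0,"tx": 0,"ty": 0,"tz": -3,"gripper": 6},
    {"wx": 0,"wy": 0,"wz": 0,"tx": 0,"ty": 0,"tz": 0,"gripper": 6},
    {"wx": 0,"wy": 0,"wz": 0,"tx": 0,"ty": 0,"tz": 0,"gripper": 6}
  ]
}}

```text
time_s: 19.65
eef_pos: [0.4849, 0.4077, 0.2149]
ee_rot: [0.104, 0.971, -0.214, -0.023]
ft_force: [0.1, -0.4, -0.5]
finger_gap: 0.689
gripper_force: 0.0
```

Run:
```python
from h import *
c=bot.capture('top');cv2.imwrite('pics/end.png',c['pixels'])
```

```text
(no output)
```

View pics/end.png

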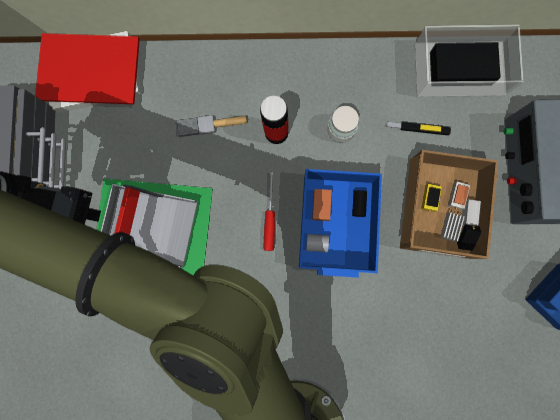

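The final top view shows all five parts inside the carton, at (432,196), (460,193), (473,212), (454,226) and (470,238). The empty tray is flat on the mat at about (155,228). The visible bystanders have not moved; the arm hides the tape.

```bash
python3 -c "
from plant import bot
print(bot.job_done())"
```

```text
the job is handed in; nothing more can be done
None
```

I tipped all five parts into the cardboard carton, set the empty tray back upright on the middle of its mat and released it, then handed the job in at about 20 s; the verdict was not shown.

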